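Tip the drying whetstone down and push it home against its stop

ROBOT

A 6-joint arm with a two-finger parallel gripper is mounted at the origin on the work surface. World frame = base frame: x ahead of the robot, y to its left, z up, the work surface at z = 0. Lengths are in mm, angles in rad, forces in N, time in s.
With the tool pointing down it reaches from about 350 to 875 mm from the base axis. Payload 4.2 kg.
Tool frame: the origin (TCP) lies on the centre line of the jaws, within the pads' length; the fingertips stand 14 mm ahead of it and the grasp point (between the pads) lies 5 mm behind it (tcp_to_tips is the distance from the TCP to the fingertips, in mm); z points along the fingers, y is the direction in which the jaws open and shut (so a half turn about z gives the same grasp; the last joint's range is limited). The gripper opens to 85 mm and grips with 20 to 120 N. Pads are 22 mm wide; open, the fingers measure 114 mm over their backs; the gripper's body (76 mm by 85 mm) begins 54 mm behind the grasp point. The pads swing forward as they close: fully open they stand 13 mm farther back than shut.
Start: joints at [-0.95, 0.385, 0.008, 0, -1.194, -0.259], TCP at [221.238, -584.511, 217.912] pointing down, gripper open.
Joint ranges: [-3.14, 3.14], [-1.21, 2.06], [-1.07, 1.41], [-3.16, 2.05], [-2.99, -0.16], [-3.1, 3.1]. Speed limits (rad/s): [2.79, 2.79, 3.14, 3.14, 3.14, 3.14].

INTERFACE

Orientations are given as a unit quaternion [x, y, z, w].
In Python, from bench import read_state, get_image, job_done, tcp_to_tips gives the robot as it stands. The module is installed in compiled form; this text tells all that it offers.
- The arm moves only by the tool play_rows, never from a script. Its argument "targets" is a list of rows, each an object of numbers: "gripper": the gripper's target within -1 to 1 (shut at 1, half-way at 0, fully open at -1); "tx", "ty", "tz": the shift along the tool's x, y, z scaled (see below); "spin": the turn about the tool's z scaled (see below). A call has 1 to 12 rows; each row is the pose to reach, as a shift and turn from the pose commanded when the call began, along the tool's axes at that moment; what a row does not reach only later rows make up. The controller multiplies each number of a shift by 0.25 m and each number of a turn by pi/4 rad. A row lasts 1/8 s, in which the tool goes at most 62.5 mm and 10.7 degrees, less where a joint would pass 70% of its speed; a pose out of reach is approached as far as the arm can. A call with a number of a shift or a turn outside -1 to 1 is refused whole. A call with a gripper value outside its range is refused whole. The fingers move at their own pace and stop on an object; the grip force is fixed at half the most. Time passes only in rows, so rows that repeat a pose let the fingers close. It gives the time, the measured TCP pose, the force and the opening at its end, in the units of the state.
- read_state(): the state, without advancing time (a new reading comes with each control period).
- get_image(name): name is "side" or "top"; returns a dict with "frame" (400x640x3 uint8, red, green, blue), "depth" (400x640 float32, mm along the optical axis (not along the pixel's ray), 0 where there is no reading), "mtx" (3x3 intrinsics, pixels), "k1" (the pictures are not rectified: a ray, as slopes to the right and down, at radius r is drawn at 1 + k1 r^2 times it, then the intrinsics apply), "world_to_cam" (4x4, takes a point from world to camera coordinates). Camera axes: x right, y up, looking along -z (the intrinsics and any distortion apply to the point x, -y, -z); pixel columns grow to the right and rows downward; lengths in mm; the calibration is good to about 2 mm. A picture is of the moment at which its call begins.
- job_done(): hands the job in, once; it reports no verdict.
The state is a dict: "clock": time; "joints": joint angles; "joint_vel": joint speeds; "joint_efforts": joint torques, N m; "position": TCP position; "ee_rot": TCP orientation; "contact_force": force on the tool from outside, world axes, zero at the start; "wrist_torque": the same for the moment, N m; "gripper_width": finger opening in mm.
Only numpy, scipy, OpenCV 4.12 (cv2) and the standard library are available. Lean on these libraries where they do the work, as an engineer would, in place of code of your own. Each camera call takes 0.05 s, during which the arm holds its last target.

TASK

The sharpening stone was left standing on end on its board to dry. Using the fingertips only, never gripping or lifting it, push it over towards the raised stop at the board's end so that it lies flat on its wooden backing, then push it along the board until its end rests flush and square against the stop. Leave the cat carving, incense box, jar and hand drill where they stand.

Things in the scene. Friction and masses are not known exactly. Their poses are not given: they have to be found in the camera images.
- board: Light wooden sharpening board fixed on the bench: 280 long (its x) x 120 wide (its y) x 18 mm thick. Origin: centre of its underside; z up. A darker wooden stop bar stands across its whole +x end, 25 mm thick along x and 15 mm high above the board's top; the stop's inner face is at x = +115 mm. The stop is at the end farther from the robot.
- stone: Loose whetstone, 0.45 kg: 140 mm long (z), 56 wide (y), 28 thick (x: 20 mm of grey stone on the -x side, 8 mm of wooden backing on the +x side). Starts standing on its 28 x 56 mm end on the board's near part, grey face to the robot, backing to the stop, within 0.1 rad of the board's direction. Origin: centre of the end it stands on; z up along its length, x from grey face to backing.
- stone_foot (a point): Centre of the end the stone starts on (14 mm above the board's top once the stone lies flat). Pushed there when lying, the stone slides under about 2 to 6 N.
- stone_head (a point): Centre of the other, upper end of the stone, 140 mm from the foot; this end goes to the stop. Pushed near this end the standing stone tips about its lower edge and falls once this end has moved about 30 mm; lying, this end is then still 45 to 70 mm short of the stop.
- cat: Loose black ebony carving of a curled sleeping cat, about 80 mm across, 46 mm high; origin: centre of its underside. Stands beside the board; leave alone.
- incense_box: Loose round lidded bronze box, 76 mm across, 60 mm high; origin: centre of its underside. Leave alone.
- jar: Loose empty open amber glass jar, 64 mm across, 75 mm high; origin: centre of its underside. Leave alone.
- drill: Loose stubby hand drill lying along its x, 195 mm long (from -93 to +103 mm), 60 mm high at its crank knob, 52 mm wide gear; rosewood knob at -x; origin on the bench under the gear. Leave alone.
Not all that is in view belongs to the job. Of the things that look like the stone, the smallest one is meant.

How it is judged (in metres and radians):
On the way, in this order (a step that is already met when the one before it is completed fails the run):
1. the stone has been pushed over towards the stop and lies flat on its wooden backing (angle between stone's own x axis and vertical above 3 rad and x of stone_head in the frame of board above 0 m), for 0.2 s.
2. the stone's end is against the stop, square (angle between stone's own x axis and vertical above 3 rad and x of stone_head in the frame of board between 0.11 and 0.119 m and angle between the z axis of stone and the x axis of board, either way round below 0.07 rad and y of stone_head in the frame of board between -0.045 and 0.045 m and y of stone_foot in the frame of board between -0.045 and 0.045 m), for 0.2 s.
At the end, for the whole second after the job is handed in: The stone lies flat on its wooden backing on the board (within 8 degrees), its head end within 5 mm of the stop, its length along the board within 4 degrees, both ends' centres within 45 mm of the board's centre line, at rest; each bystander within 20 mm of where it began (all of step 2 and linear speed of stone below 0.02 m/s and distance of each of cat, incense_box, jar, drill from where it was at the start of the episode below 0.02 m); the robot touches nothing.
It fails at once if the stone is lifted off the board (z of each of stone_foot, stone_head in the frame of board above 0.044 m).
It fails at once if the cat carving is moved (distance of cat from where it was at the start of the episode above 0.02 m).
It fails at once if the incense box is moved (distance of incense_box from where it was at the start of the episode above 0.02 m).
It fails at once if the jar is moved (distance of jar from where it was at the start of the episode above 0.02 m).
It fails at once if the hand drill is moved (distance of drill from where it was at the start of the episode above 0.02 m).
It also fails if it takes over 40 s, if anything falls off the work surface, if the arm or the gripper's body presses on something with over 40 N, if the wrist force passes 120 N, or if a joint passes its speed limit or range.

## Working session

There is one attempt and no reset: what is moved stays moved. The work goes in short steps, Python scripts to look and compute and a tool call to move; the robot and the scene stay as the last step left them, time stands still between calls to the robot, and variables do not carry over. Pictures are saved under pics/ and viewed, and the job is handed in when it is done.

Besides the shell and the picture viewer there is one more tool, called after "Emit:" in YAML: its name, and indented under it one key for each argument. play_rows: Moves the arm, as the interface text tells. Its arguments: {"type":"object","properties":{"targets":{"type":"array","items":{"type":"object","properties":{"gripper":{"type":"number"},"tx":{"type":"number","minimum":-1,"maximum":1},"ty":{"type":"number","minimum":-1,"maximum":1},"tz":{"type":"number","minimum":-1,"maximum":1},"spin":{"type":"number","minimum":-1,"maximum":1}}}}},"required":["targets"]}

```bash
mkdir -p pics
cat > h.py <<'E'
import numpy as np,cv2
from bench import *
def pts(im):
    d=im['depth'];h,w=d.shape;M=im['mtx'];k=im['k1']
    u,v=np.meshgrid(np.arange(w),np.arange(h))
    p=cv2.undistortPoints(np.stack([u,v],-1).reshape(-1,1,2).astype(float),M,np.array([k,0,0,0,0.])).reshape(h,w,2)
    c=np.stack([p[...,0]*d,-p[...,1]*d,-d,np.ones_like(d)],-1)
    W=c@np.linalg.inv(im['world_to_cam']).T
    W=W[...,:3];W[d<=0]=np.nan
    return W
def save(im,n): cv2.imwrite('pics/'+n,im['frame'][...,::-1])
E
python3 - <<'E'
from h import *
for n in('side','top'):
    im=get_image(n);save(im,n+'0.png');np.savez(n+'0.npz',**im)
    print(n,im['mtx'].tolist(),im['k1'],np.linalg.inv(im['world_to_cam'])[:3].round(3).tolist())
print(read_state(),tcp_to_tips)
E
```

```text
side [[384.5939822035632, 0.0, 321.94657370943514], [0.0, 384.5939822035632, 201.64034652484943], [0.0, 0.0, 1.0]] -0.040870659821719085 [[0.944, 0.263, -0.201, 432.485], [-0.331, 0.732, -0.596, -488.53], [-0.009, 0.629, 0.778, 793.449]]
top [[418.6941888219413, 0.0, 316.6639193590723], [0.0, 418.6941888219413, 197.03431043427247], [0.0, 0.0, 1.0]] -0.009128191266860779 [[-0.029, 0.998, -0.052, 547.74], [-1.0, -0.03, -0.01, 28.687], [-0.011, 0.052, 0.999, 987.422]]
{'clock': 0.1, 'joints': array([-9.50422956e-01,  3.85455774e-01,  6.73827299e-03, -4.45443745e-04,
       -1.19398883e+00, -2.58605050e-01]), 'joint_vel': array([ 0.0013669 , -0.00172522,  0.00273948,  0.00197109,  0.00072312,
       -0.00074806]), 'joint_efforts': array([-6.35153501e-04, -3.93320203e+01,  1.88930476e+01,  4.19807285e+00,
       -2.62677298e-03,  2.00138982e-05]), 'position': array([ 221.02594779, -584.01625282,  216.93438553]), 'ee_rot': array([-1.79818484e-01,  9.83699323e-01,  9.52327644e-04, -2.18985945e-04]), 'contact_force': array([-0.20484136, -0.05638972,  0.14757846]), 'wrist_torque': array([-0.00345645,  0.03024965,  0.00295767]), 'gripper_width': 85.13367432387811} 14.0
```

View pics/side0.png

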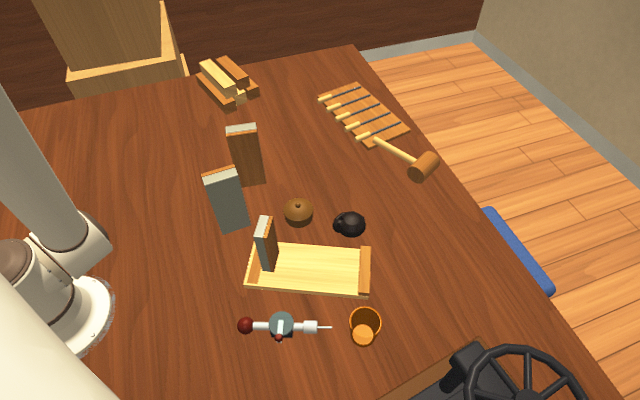

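View pics/top0.png

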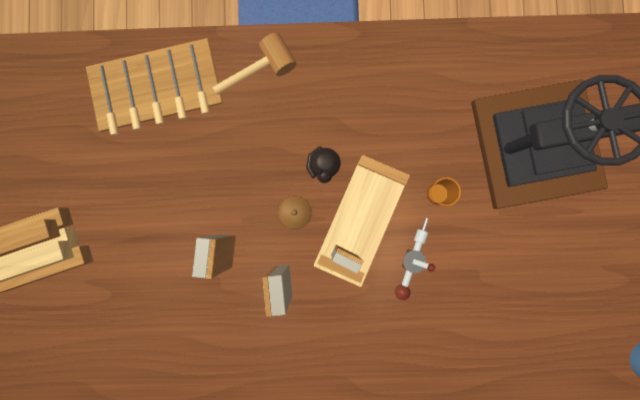

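Run:
```python
import cv2,numpy as np
from h import pts
a=dict(np.load('top0.npz'));b=dict(np.load('side0.npz'))
A=cv2.resize(a['frame'][145:300,270:470],(800,600),interpolation=cv2.INTER_CUBIC)
B=cv2.resize(b['frame'][200:310,230:390],(800,550),interpolation=cv2.INTER_CUBIC)
cv2.imwrite('pics/topz.png',A[...,::-1]);cv2.imwrite('pics/sidez.png',B[...,::-1])
P=pts(a)
for (u,v) in [(347,260),(340,272),(365,215),(385,168),(352,250),(335,262),(322,160),(294,212),(444,192),(403,292),(415,262),(431,268)]: print(u,v,P[v,u].round(1))
```

```text
347 260 [465.3 -19.3 157.3]
340 272 [424.3 -10.4  16.4]
365 215 [553.6 -72.3  17.9]
385 168 [ 659.6 -120.3   32.3]
352 250 [474.1 -39.5  19.3]
335 262 [461.8   4.4 154.6]
322 160 [681.8  23.3  36.8]
294 212 [564.7  89.2  55.6]
444 192 [ 602.1 -260.7    4.5]
403 292 [ 378.  -149.9   34.5]
415 262 [ 444.9 -178.3   40.2]
431 268 [ 432.8 -208.8   58.8]
```

View pics/topz.png

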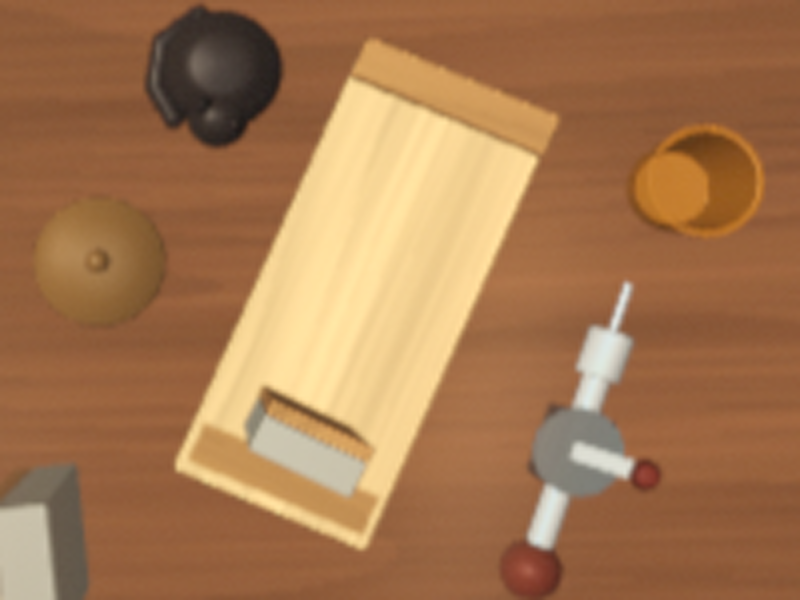

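View pics/sidez.png

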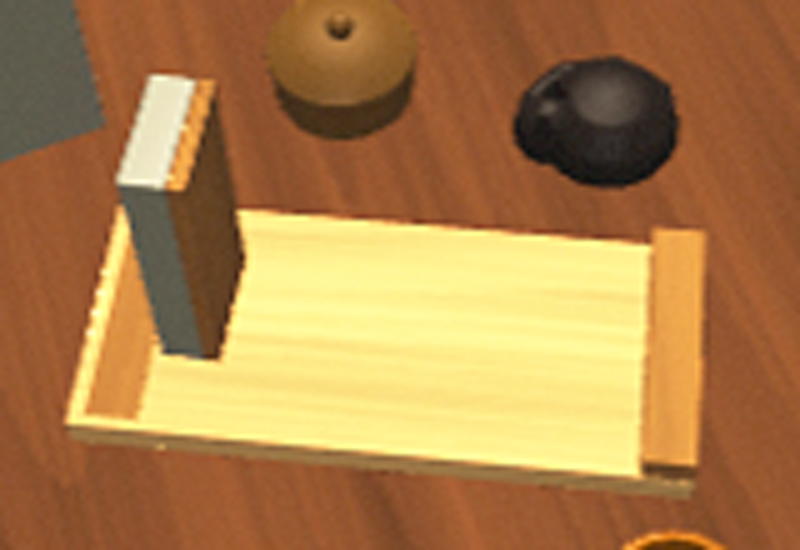

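Run:
```python
import cv2,numpy as np
from h import pts
a=dict(np.load('top0.npz'));b=dict(np.load('side0.npz'))
for nm,im in(('top',a),('side',b)):
    P=pts(im);hsv=cv2.cvtColor(im['frame'],cv2.COLOR_RGB2HSV)
    z=P[...,2];x=P[...,0];y=P[...,1]
    reg=(x>350)&(x<750)&(y>-220)&(y<60)
    # board: bright wood
    m=reg&(z>10)&(z<40)&(hsv[...,2]>150)&(hsv[...,0]<32)&(hsv[...,1]>70)
    n,l,s,_=cv2.connectedComponentsWithStats(m.astype(np.uint8));k=1+np.argmax(s[1:,4]);m=l==k
    q=P[m][:,:2].astype(np.float32); r=cv2.minAreaRect(q);print(nm,'board',r,m.sum())
    st=m&(z>27);ctr=P[st].mean(0);print(' stop',ctr, cv2.minAreaRect(P[st][:,:2].astype(np.float32)), 'boardz',np.median(z[m&(z<25)]))
    t=reg&(z>148)&(z<170)
    print(' stonetop',cv2.minAreaRect(P[t][:,:2].astype(np.float32)),P[t].mean(0),np.median(z[t]),t.sum())
```

```text
top board ((540.5905151367188, -62.41217041015625), (120.1492919921875, 279.9214172363281), 64.67852020263672) 5801
 stop [ 653.82012138 -115.53691805   31.73105118] ((560.2670288085938, -71.49012756347656), (119.68321228027344, 236.57456970214844), 64.67312622070312) boardz 16.66797097048908
 stonetop ((463.3210144042969, -19.96552276611328), (55.684268951416016, 27.40941619873047), 61.97650909423828) [463.46233033 -19.80087864 156.52276881] 156.51832963555466 407
side board ((540.9253540039062, -62.508148193359375), (124.27938842773438, 279.28790283203125), 64.4094467163086) 5203
 stop [ 652.11734352 -119.04799287   32.42382037] ((569.54248046875, -77.60818481445312), (121.57759857177734, 213.78366088867188), 64.84760284423828) boardz 17.60956439642939
 stonetop ((464.0221862792969, -21.666845321655273), (56.81902313232422, 27.9598331451416), 62.131263732910156) [463.03807842 -24.22286566 156.87944083] 157.39431882452777 350
```

Emit:
play_rows:
  targets:
    - {"tx": -0.2,"ty": 0.24,"tz": 0,"gripper": 0.5}
    - {"tx": -0.35,"ty": 0.43,"tz": 0,"gripper": 0.5}
    - {"tx": -0.5,"ty": 0.61,"tz": 0,"gripper": 0.5}
    - {"tx": -0.65,"ty": 0.79,"tz": 0,"gripper": 0.5}
    - {"tx": -0.787,"ty": 0.95,"tz": 0,"gripper": 0.5}
    - {"tx": -0.787,"ty": 0.95,"tz": 0,"gripper": 0.5}

```text
invalid input
```

Emit:
play_rows:
  targets:
    - {"tx": -0.2,"ty": 0.24,"tz": 0,"gripper": 0.5}
    - {"tx": -0.35,"ty": 0.43,"tz": 0,"gripper": 0.5}
    - {"tx": -0.5,"ty": 0.61,"tz": 0,"gripper": 0.5}
    - {"tx": -0.65,"ty": 0.79,"tz": 0,"gripper": 0.5}
    - {"tx": -0.787,"ty": 0.95,"tz": 0,"gripper": 0.5}
    - {"tx": -0.787,"ty": 0.95,"tz": 0,"gripper": 0.5}
    - {"tx": -0.787,"ty": 0.95,"tz": 0,"gripper": 0.5}

```text
invalid input
```

Emit:
play_rows:
  targets:
    - {"spin": 0.22,"gripper": 0.5}
    - {"spin": 0.44,"gripper": 0.5}
    - {"spin": 0.66,"gripper": 0.5}
    - {"spin": 0.88,"gripper": 0.5}
    - {"spin": 1,"gripper": 0.5}
    - {"spin": 1,"gripper": 0.5}

```text
invalid input
```

```bash
cat >> h.py <<'E'
C=np.array([540.7,-62.4]);th=np.radians(-25.4);BX=np.array([np.cos(th),np.sin(th)]);BY=np.array([-BX[1],BX[0]])
def stat():
    from scipy.spatial.transform import Rotation as R
    s=read_state();r=R.from_quat(s['ee_rot']).as_matrix();p=s['position']
    d=p[:2]-C
    print('t',s['clock'],'pos',p.round(1),'board',(d@BX).round(1),(d@BY).round(1),'toolx ang',np.degrees(np.arctan2(r[1,0],r[0,0])).round(2),'F',s['contact_force'].round(1),'w',s['gripper_width'],'j',s['joints'].round(2))
E
python3 - <<'E'
from h import *
stat()
im=get_image('side');save(im,'side1.png')
E
```

```text
t 0.1 pos [ 221.  -584.   216.9] board -65.0 -608.3 toolx ang -159.28 F [-0.2 -0.1  0.1] w 85.13367432387811 j [-0.95  0.39  0.01 -0.   -1.19 -0.26]
```

View pics/side1.png

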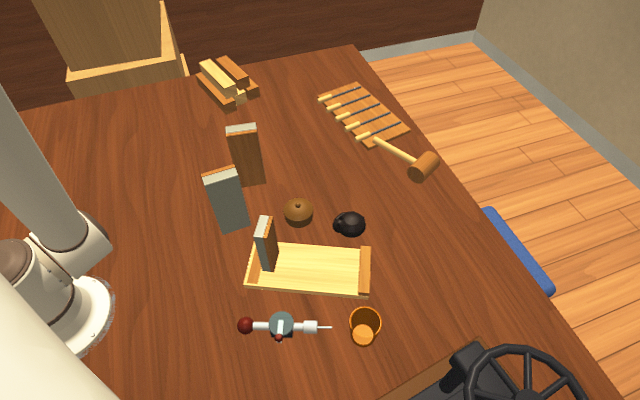

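The calls were refused; every key is probably required in each row.

Emit:
play_rows:
  targets:
    - {"tx": -0.2,"ty": 0.24,"tz": 0,"spin": 0,"gripper": 0.5}
    - {"tx": -0.35,"ty": 0.43,"tz": 0,"spin": 0,"gripper": 0.5}
    - {"tx": -0.5,"ty": 0.61,"tz": 0,"spin": 0,"gripper": 0.5}
    - {"tx": -0.65,"ty": 0.79,"tz": 0,"spin": 0,"gripper": 0.5}
    - {"tx": -0.787,"ty": 0.95,"tz": 0,"spin": 0,"gripper": 0.5}
    - {"tx": -0.787,"ty": 0.95,"tz": 0,"spin": 0,"gripper": 0.5}

```text
clock: 0.9
position: [322.1, -289.8, 218.3]
ee_rot: [-0.183, 0.983, -0.0, 0.001]
contact_force: [-0.1, -0.3, 0.1]
gripper_width: 21.3
```

Emit:
play_rows:
  targets:
    - {"tx": -0.2,"ty": 0.24,"tz": 0,"spin": 0,"gripper": 0.5}
    - {"tx": -0.35,"ty": 0.43,"tz": 0,"spin": 0,"gripper": 0.5}
    - {"tx": -0.5,"ty": 0.61,"tz": 0,"spin": 0,"gripper": 0.5}
    - {"tx": -0.65,"ty": 0.79,"tz": 0,"spin": 0,"gripper": 0.5}
    - {"tx": -0.787,"ty": 0.95,"tz": 0,"spin": 0,"gripper": 0.5}
    - {"tx": -0.787,"ty": 0.95,"tz": 0,"spin": 0,"gripper": 0.5}
    - {"tx": -0.787,"ty": 0.95,"tz": 0,"spin": 0,"gripper": 0.5}

```text
clock: 1.78
position: [420.9, -1.5, 217.5]
ee_rot: [-0.18, 0.984, -0.0, -0.001]
contact_force: [0.4, -0.1, -1.1]
gripper_width: 21.6
```

Emit:
play_rows:
  targets:
    - {"tx": 0,"ty": 0,"tz": 0,"spin": 0.22,"gripper": 0.5}
    - {"tx": 0,"ty": 0,"tz": 0,"spin": 0.44,"gripper": 0.5}
    - {"tx": 0,"ty": 0,"tz": 0,"spin": 0.66,"gripper": 0.5}
    - {"tx": 0,"ty": 0,"tz": 0,"spin": 0.88,"gripper": 0.5}
    - {"tx": 0,"ty": 0,"tz": 0,"spin": 1,"gripper": 0.5}
    - {"tx": 0,"ty": 0,"tz": 0,"spin": 1,"gripper": 0.5}

```text
clock: 2.52
position: [420.7, -2.6, 217.9]
ee_rot: [0.211, 0.977, -0.0, -0.0]
contact_force: [0.4, 0.2, -0.0]
gripper_width: 20.6
```

Run:
```python
from h import *
stat()
im=get_image('side');save(im,'side2.png')
```

```text
t 2.525 pos [420.7  -2.6 217.9] board -134.0 2.5 toolx ang 155.62 F [ 0.4  0.2 -0. ] w 20.64438194684888 j [ 0.38  0.03 -0.46 -0.   -1.09 -2.38]
```

View pics/side2.png

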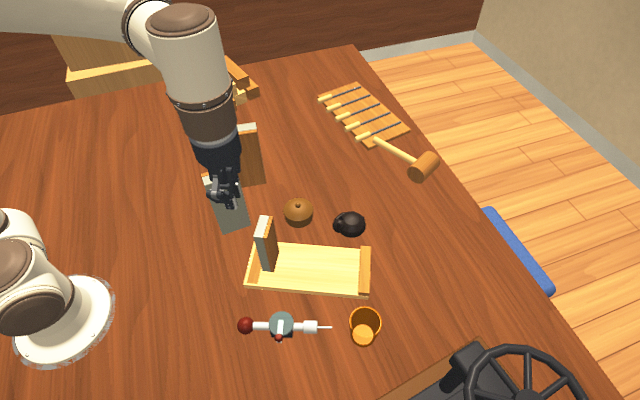

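Emit:
play_rows:
  targets:
    - {"tx": 0,"ty": 0.01,"tz": 0.14,"spin": 0.022,"gripper": 0.5}
    - {"tx": 0,"ty": 0.01,"tz": 0.276,"spin": 0.022,"gripper": 0.5}
    - {"tx": 0,"ty": 0.01,"tz": 0.276,"spin": 0.022,"gripper": 0.5}

```text
clock: 2.95
position: [420.3, 0.0, 147.1]
ee_rot: [0.219, 0.976, -0.002, -0.003]
contact_force: [-0.1, 0.7, 0.1]
gripper_width: 21.6
```

Emit:
play_rows:
  targets:
    - {"tx": -0.03,"ty": 0,"tz": 0,"spin": 0,"gripper": 0.5}
    - {"tx": -0.05,"ty": 0,"tz": 0,"spin": 0,"gripper": 0.5}
    - {"tx": -0.07,"ty": 0,"tz": 0,"spin": 0,"gripper": 0.5}
    - {"tx": -0.09,"ty": 0,"tz": 0,"spin": 0,"gripper": 0.5}
    - {"tx": -0.11,"ty": 0,"tz": 0,"spin": 0,"gripper": 0.5}
    - {"tx": -0.11,"ty": 0,"tz": 0,"spin": 0,"gripper": 0.5}

```text
clock: 3.7
position: [447.3, -10.6, 148.9]
ee_rot: [0.219, 0.976, -0.0, -0.0]
contact_force: [0.3, 0.3, 0.4]
gripper_width: 21.1
```

Run:
```python
from h import *
stat()
im=get_image('side');cv2.imwrite('pics/side3.png',cv2.resize(im['frame'][140:340,160:420,::-1],(780,600)))
```

```text
t 3.7 pos [447.3 -10.6 148.9] board -106.6 6.8 toolx ang 154.72 F [0.3 0.3 0.4] w 21.121402888352733 j [ 0.34  0.15 -0.51  0.   -0.91 -2.35]
```

View pics/side3.png

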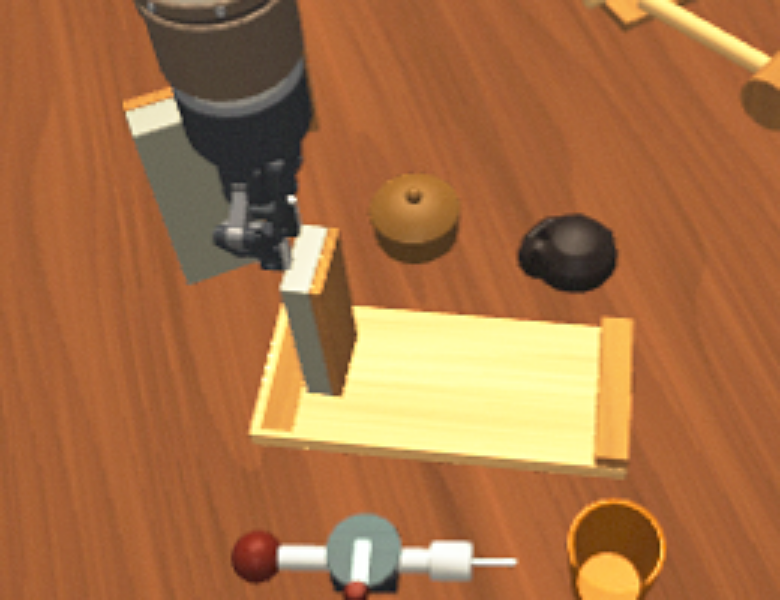

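The fingers are at or near the stone's upper grey face, around (285,255) in the crop, and the bystanders are well clear. I'll push on slowly.

Emit:
play_rows:
  targets:
    - {"tx": -0.015,"ty": 0,"tz": 0,"spin": 0,"gripper": 0.5}
    - {"tx": -0.03,"ty": 0,"tz": 0,"spin": 0,"gripper": 0.5}
    - {"tx": -0.045,"ty": 0,"tz": 0,"spin": 0,"gripper": 0.5}
    - {"tx": -0.06,"ty": 0,"tz": 0,"spin": 0,"gripper": 0.5}
    - {"tx": -0.075,"ty": 0,"tz": 0,"spin": 0,"gripper": 0.5}
    - {"tx": -0.09,"ty": 0,"tz": 0,"spin": 0,"gripper": 0.5}
    - {"tx": -0.105,"ty": 0,"tz": 0,"spin": 0,"gripper": 0.5}
    - {"tx": -0.12,"ty": 0,"tz": 0,"spin": 0,"gripper": 0.5}
    - {"tx": -0.135,"ty": 0,"tz": 0,"spin": 0,"gripper": 0.5}
    - {"tx": -0.15,"ty": 0,"tz": 0,"spin": 0,"gripper": 0.5}
    - {"tx": -0.15,"ty": 0,"tz": 0,"spin": 0,"gripper": 0.5}

```text
clock: 5.12
position: [481.2, -26.5, 148.9]
ee_rot: [0.219, 0.976, -0.0, -0.0]
contact_force: [-0.2, 1.1, 1.3]
gripper_width: 21.3
```

Run:
```python
from h import *
stat()
im=get_image('side');cv2.imwrite('pics/side4.png',cv2.resize(im['frame'][140:340,160:420,::-1],(780,600)))
```

```text
t 5.125 pos [481.2 -26.5 148.9] board -69.2 6.9 toolx ang 154.72 F [-0.2  1.1  1.3] w 21.325359139934385 j [ 0.28  0.21 -0.43  0.   -0.93 -2.29]
```

View pics/side4.png

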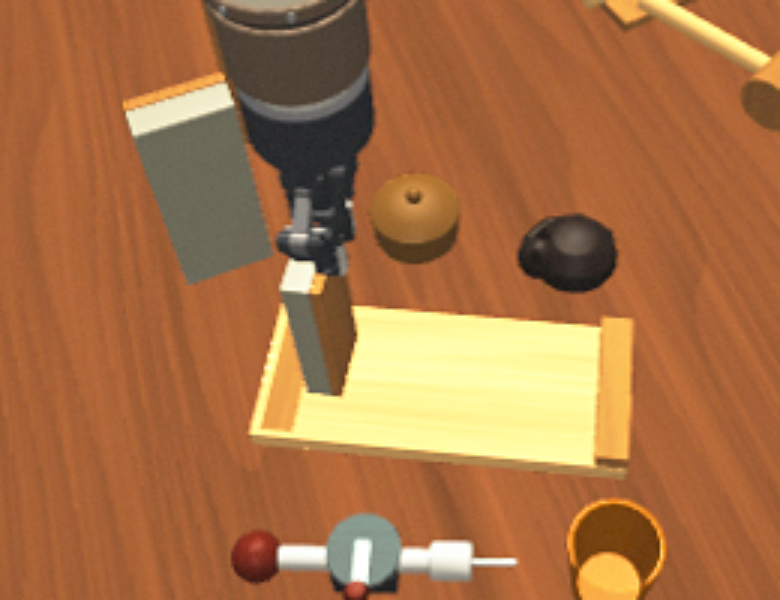

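Run:
```python
from h import *
im=get_image('top');cv2.imwrite('pics/top4.png',cv2.resize(im['frame'][145:300,270:470,::-1],(800,600)))
im=get_image('side');cv2.imwrite('pics/side4z.png',cv2.resize(im['frame'][200:280,230:330,::-1],(750,600),interpolation=2))
P=pts(im)
for v in range(205,250,3): print(v,[tuple(P[v,u].round(0)) for u in (258,264,270,274)])
```

```text
205 [(np.float64(460.0), np.float64(-60.0), np.float64(274.0)), (np.float64(470.0), np.float64(-65.0), np.float64(275.0)), (np.float64(482.0), np.float64(-50.0), np.float64(252.0)), (np.float64(490.0), np.float64(-44.0), np.float64(242.0))]
208 [(np.float64(459.0), np.float64(-62.0), np.float64(269.0)), (np.float64(469.0), np.float64(-65.0), np.float64(268.0)), (np.float64(482.0), np.float64(-43.0), np.float64(235.0)), (np.float64(489.0), np.float64(-45.0), np.float64(235.0))]
211 [(np.float64(458.0), np.float64(-66.0), np.float64(266.0)), (np.float64(468.0), np.float64(-64.0), np.float64(258.0)), (np.float64(480.0), np.float64(-49.0), np.float64(234.0)), (np.float64(487.0), np.float64(-48.0), np.float64(230.0))]
214 [(np.float64(456.0), np.float64(-72.0), np.float64(264.0)), (np.float64(467.0), np.float64(-67.0), np.float64(254.0)), (np.float64(479.0), np.float64(-50.0), np.float64(227.0)), (np.float64(490.0), np.float64(-17.0), np.float64(181.0))]
217 [(np.float64(455.0), np.float64(-75.0), np.float64(261.0)), (np.float64(465.0), np.float64(-73.0), np.float64(253.0)), (np.float64(4
[... 1807 characters left out ...]
6.0), np.float64(-42.0), np.float64(141.0)), (np.float64(457.0), np.float64(-48.0), np.float64(145.0)), (np.float64(469.0), np.float64(-40.0), np.float64(127.0)), (np.float64(480.0), np.float64(-17.0), np.float64(87.0))]
244 [(np.float64(444.0), np.float64(-41.0), np.float64(130.0)), (np.float64(456.0), np.float64(-46.0), np.float64(132.0)), (np.float64(468.0), np.float64(-43.0), np.float64(120.0)), (np.float64(478.0), np.float64(-26.0), np.float64(90.0))]
247 [(np.float64(443.0), np.float64(-40.0), np.float64(117.0)), (np.float64(454.0), np.float64(-48.0), np.float64(123.0)), (np.float64(466.0), np.float64(-47.0), np.float64(115.0)), (np.float64(476.0), np.float64(-27.0), np.float64(81.0))]
```

View pics/top4.png

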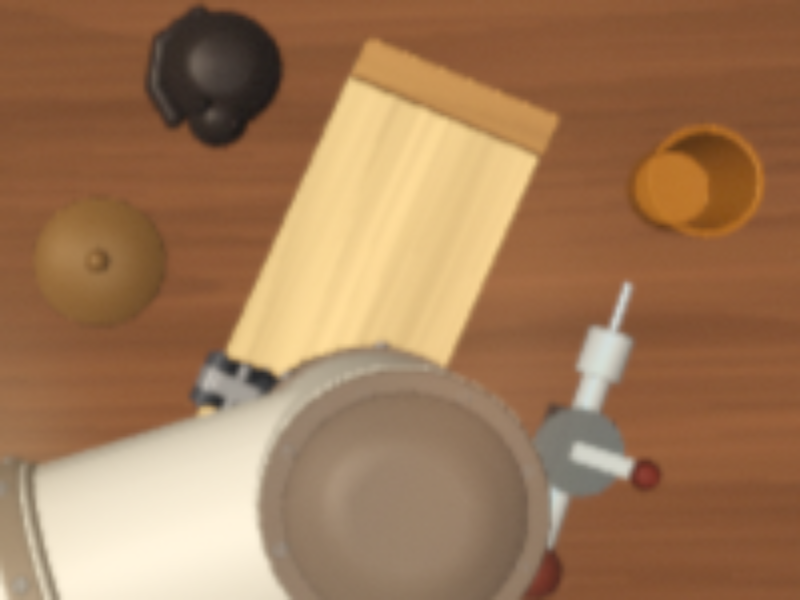

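View pics/side4z.png

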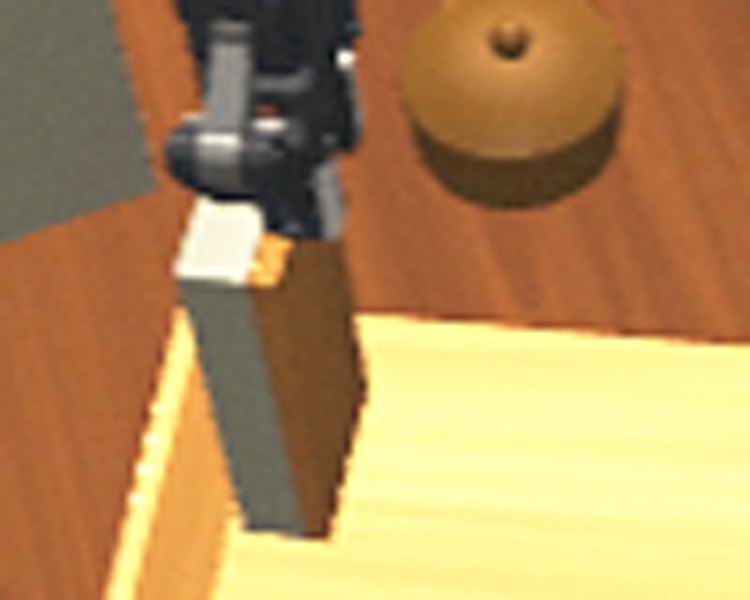

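The fingers passed over the stone's top: its tip edges sit at about (300,235) in the zoom, z ≈ 165, though the state implies about 140. I'll back off and measure the true fingertip height before trying again.

Emit:
play_rows:
  targets:
    - {"tx": 0,"ty": 0,"tz": -0.06,"spin": 0,"gripper": 0.5}
    - {"tx": 0.1,"ty": 0,"tz": -0.06,"spin": 0,"gripper": 0.5}
    - {"tx": 0.26,"ty": 0,"tz": -0.06,"spin": 0,"gripper": 0.5}
    - {"tx": 0.26,"ty": 0,"tz": -0.06,"spin": 0,"gripper": 0.5}
    - {"tx": 0.26,"ty": 0,"tz": -0.06,"spin": 0,"gripper": 0.5}

```text
clock: 5.9
position: [422.7, 1.5, 164.3]
ee_rot: [0.218, 0.976, 0.0, 0.001]
contact_force: [0.9, 0.2, 0.4]
gripper_width: 20.9
```

Run:
```python
from h import *
stat()
im=get_image('side');cv2.imwrite('pics/side5z.png',cv2.resize(im['frame'][180:280,200:325,::-1],(750,600),interpolation=2))
np.savez('side5.npz',**im)
P=pts(im)
d=P[...,:2]-C;bx=d@BX;by=d@BY
m=(P[...,2]>150)&(bx>-200)&(bx<-105)&(abs(by)<70)&(P[...,2]<230)
v,u=np.where(m);
for vv in range(v.min(),v.max()+1,2):
    k=v==vv
    if k.any(): print(vv,u[k].min(),u[k].max(),'z',P[vv,u[k],2].min().round(),P[vv,u[k],2].max().round(),'by',by[vv,u[k]].min().round(),by[vv,u[k]].max().round(),'bx',bx[vv,u[k]].min().round(),bx[vv,u[k]].max().round())
im=get_image('top');cv2.imwrite('pics/top5.png',cv2.resize(im['frame'][145:300,270:470,::-1],(800,600)))
```

```text
t 5.9 pos [422.7   1.5 164.3] board -134.0 7.1 toolx ang 154.78 F [0.9 0.2 0.4] w 20.908792499904617 j [ 0.39  0.09 -0.54  0.   -0.94 -2.4 ]
186 246 246 z 229.0 229.0 by 46.0 46.0 bx -121.0 -121.0
188 245 245 z 226.0 226.0 by 43.0 43.0 bx -123.0 -123.0
194 243 244 z 223.0 229.0 by 26.0 31.0 bx -122.0 -122.0
196 240 244 z 224.0 229.0 by 20.0 25.0 bx -126.0 -121.0
198 241 243 z 221.0 222.0 by 21.0 22.0 bx -126.0 -122.0
200 241 243 z 213.0 216.0 by 21.0 23.0 bx -128.0 -123.0
202 241 244 z 209.0 215.0 by 17.0 22.0 bx -127.0 -122.0
204 240 244 z 205.0 209.0 by 17.0 20.0 bx -129.0 -122.0
206 229 245 z 194.0 230.0 by -5.0 24.0 bx -142.0 -122.0
208 232 246 z 184.0 228.0 by -9.0 27.0 bx -135.0 -123.0
210 234 246 z 181.0 230.0 by -15.0 24.0 bx -132.0 -121.0
212 235 245 z 179.0 228.0 by -18.0 20.0 bx -133.0 -121.0
214 237 241 z 205.0 213.0 by -11.0 -5.0 bx -128.0 -122.0
216 237 241 z 200.0 228.0 by -26.0 -5.0 bx -127.0 -121.0
218 225 242 z 189.0 230.0 by -34.0 -3.0 bx -142.0 -121.0
220 231 243 z 183.0 200.0 by -17.0 -3.0 bx -141.0 -123.0
222 232 242 z 183.0 194.0 by -17.0 -8.0 bx -140.0 -123.0
224 239 239 z 183.0 183.0 by -13.0 -13.0 bx -128.0 -128.0
```

View pics/side5z.png

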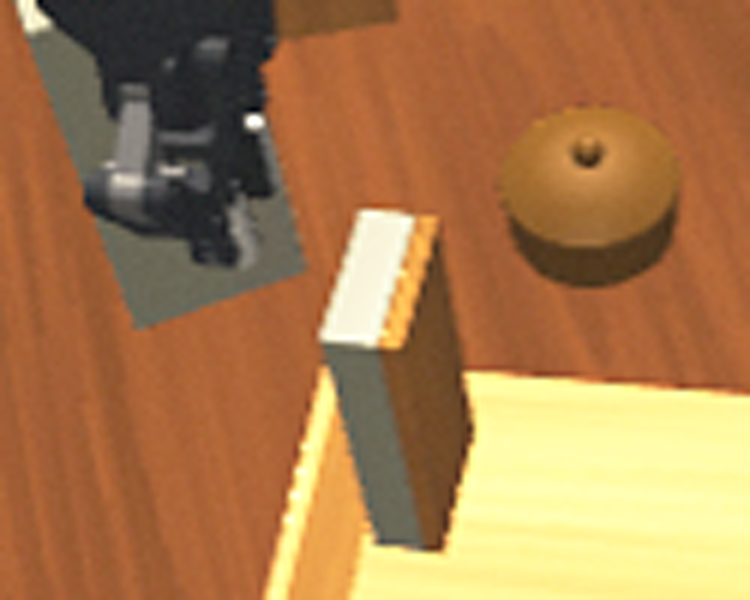

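View pics/top5.png

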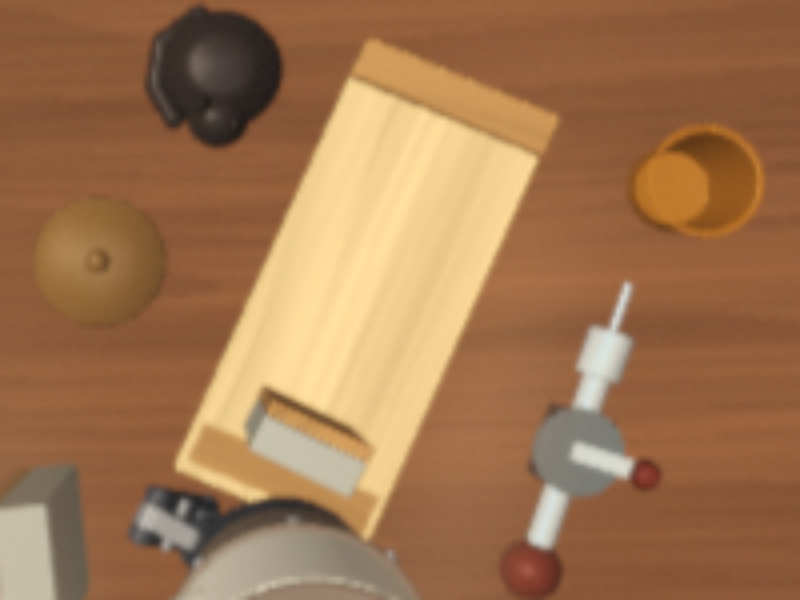

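Run:
```python
from h import *
im=dict(np.load('side5.npz'));P=pts(im);d=P[...,:2]-C
for v in range(216,230):
    print(v,[(int((d[v,u]@BX)),int(d[v,u]@BY),int(P[v,u,2])) for u in range(230,246,2)])
cv2.imwrite('pics/side5y.png',cv2.resize(im['frame'][195:235,215:265,::-1],(750,600),interpolation=0))
```

```text
216 [(-121, -49, 258), (-122, -41, 247), (-122, -35, 239), (-121, -29, 231), (-126, -10, 206), (-123, -8, 204), (-174, 104, 46), (-170, 105, 45)]
217 [(-122, -49, 255), (-122, -42, 246), (-121, -36, 238), (-120, -31, 231), (-127, -11, 203), (-124, -8, 200), (-123, -1, 191), (-170, 105, 41)]
218 [(-126, -43, 243), (-122, -43, 243), (-122, -36, 235), (-121, -31, 228), (-127, -12, 202), (-125, -8, 196), (-123, -2, 189), (-171, 106, 36)]
219 [(-131, -34, 228), (-128, -33, 227), (-121, -39, 236), (-122, -31, 225), (-127, -13, 200), (-125, -8, 194), (-123, -4, 188), (-172, 106, 31)]
220 [(-200, 88, 48), (-138, -17, 200), (-135, -14, 197), (-131, -15, 198), (-127, -13, 197), (-125, -9, 191), (-122, -7, 189), (-172, 105, 28)]
221 [(-201, 88, 44), (-140, -14, 193), (-135, -15, 195), (-130, -16, 197), (-127, -16, 197), (-126, -8, 187), (-122, -8, 187), (-173, 104, 25)]
222 [(-202, 89, 38), (-139, -17, 193), (-136, -15, 192), (-133, -13, 189), (-127, -16, 193), (-127, -9, 184), (-123, -8, 184), (-174, 105, 20)]
223 [(-202, 87, 36), (-140, -15, 188), (-136, -15, 188), (-132, -16, 189), (-128, -15, 190), (-127, -9, 182), (-123, -9, 181), (-173, 102, 21)]
224 [(-203, 88, 30), (-199, 90, 29), (-195, 93, 25), (-191, 95, 23), (-187, 97, 21), (-183, 99, 18), (-179, 101, 16), (-174, 103, 14)]
225 [(-203, 87, 28), (-199, 89, 26), (-196, 92, 23), (-192, 95, 18), (-188, 96, 17), (-183, 98, 15), (-179, 101, 12), (-176, 104, 8)]
226 [(-204, 86, 26), (-199, 88, 24), (-197, 92, 17), (-192, 93, 16), (-188, 95, 14), (-183, 96, 13), (-180, 100, 9), (-177, 105, 3)]
227 [(-206, 88, 17), (-201, 88, 18), (-197, 91, 16), (-192, 93, 13), (-189, 97, 8), (-185, 98, 7), (-180, 100, 5), (-176, 101, 4)]
228 [(-205, 86, 17), (-202, 88, 14), (-198, 92, 9), (-193, 92, 10), (-189, 95, 6), (-185, 97, 3), (-182, 102, -2), (-176, 101, 0)]
229 [(-205, 83, 16), (-203, 88, 9), (-198, 89, 9), (-193, 91, 7), (-190, 94, 3), (-186, 96, 0), (-181, 99, -2), (-175, 96, 2)]
```

View pics/side5y.png

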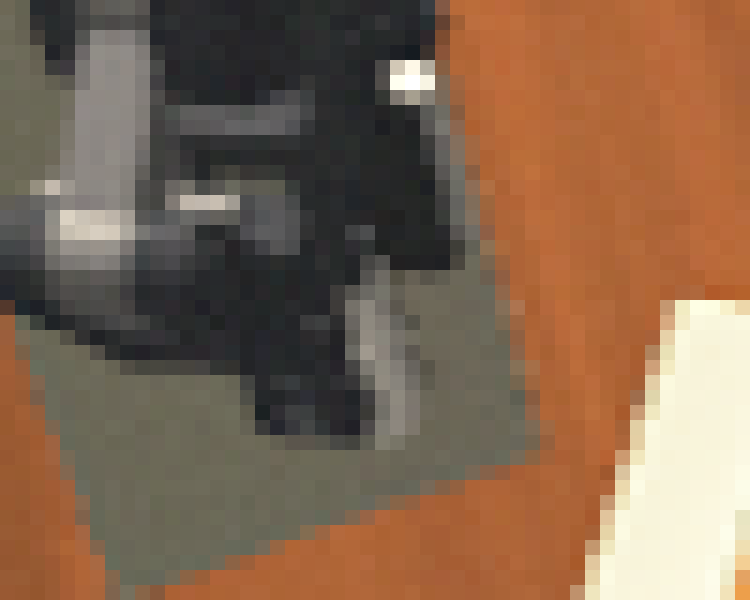

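Vision puts the fingertips at z ≈ 183 while the TCP reads 164. The tips are about 18 mm above the reported TCP, not 10–14 mm below it. Horizontally the two agree within 3 mm. I'll go by the camera and go 44 mm lower.

Emit:
play_rows:
  targets:
    - {"tx": 0,"ty": 0,"tz": 0.09,"spin": 0,"gripper": 0.5}
    - {"tx": 0,"ty": 0,"tz": 0.176,"spin": 0,"gripper": 0.5}
    - {"tx": 0,"ty": 0,"tz": 0.176,"spin": 0,"gripper": 0.5}
    - {"tx": 0,"ty": 0,"tz": 0.176,"spin": 0,"gripper": 0.5}

```text
clock: 6.5
position: [423.1, 1.3, 120.5]
ee_rot: [0.219, 0.976, 0.0, 0.0]
contact_force: [-0.3, -0.1, 0.7]
gripper_width: 21.5
```

```bash
cat >> h.py <<'E'
def tips(im,lo,hi,zlo,zhi):
    P=pts(im);d=P[...,:2]-C;bx=d@BX;by=d@BY;hsv=cv2.cvtColor(im['frame'],cv2.COLOR_RGB2HSV)
    m=(bx>lo)&(bx<hi)&(abs(by)<40)&(P[...,2]>zlo)&(P[...,2]<zhi)&((hsv[...,2]<75)|(hsv[...,1]<40))
    z=P[...,2][m];o=np.argsort(z)[:25]
    print('tips lowest',z[o].round(0)[[0,5,10,20]],'bx',bx[m][o].min().round(),bx[m][o].max().round(),'by',by[m][o].min().round(),by[m][o].max().round())
E
python3 - <<'E'
from h import *
stat()
im=get_image('side');cv2.imwrite('pics/side6z.png',cv2.resize(im['frame'][180:280,200:325,::-1],(750,600),interpolation=2))
tips(im,-150,-114,100,200)
E
```

```text
t 6.5 pos [423.1   1.3 120.5] board -133.6 7.1 toolx ang 154.73 F [-0.3 -0.1  0.7] w 21.521825269946493 j [ 0.39  0.15 -0.6   0.   -0.82 -2.4 ]
tips lowest [133. 137. 140. 143.] bx -140.0 -122.0 by -16.0 23.0
```

View pics/side6z.png

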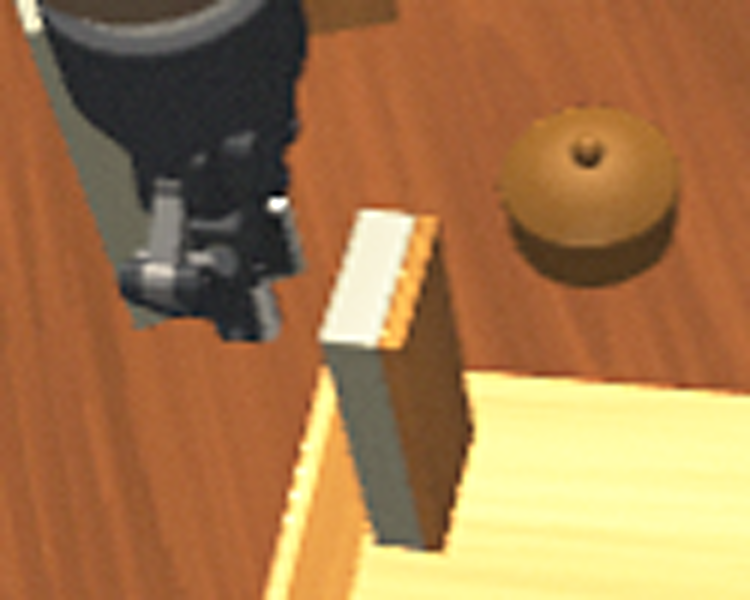

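Emit:
play_rows:
  targets:
    - {"tx": -0.03,"ty": 0,"tz": 0,"spin": 0,"gripper": 0.5}
    - {"tx": -0.06,"ty": 0,"tz": 0,"spin": 0,"gripper": 0.5}
    - {"tx": -0.075,"ty": 0,"tz": 0,"spin": 0,"gripper": 0.5}
    - {"tx": -0.09,"ty": 0,"tz": 0,"spin": 0,"gripper": 0.5}
    - {"tx": -0.105,"ty": 0,"tz": 0,"spin": 0,"gripper": 0.5}
    - {"tx": -0.12,"ty": 0,"tz": 0,"spin": 0,"gripper": 0.5}
    - {"tx": -0.135,"ty": 0,"tz": 0,"spin": 0,"gripper": 0.5}
    - {"tx": -0.135,"ty": 0,"tz": 0,"spin": 0,"gripper": 0.5}

```text
clock: 7.55
position: [453.0, -13.2, 119.9]
ee_rot: [0.219, 0.976, 0.0, 0.0]
contact_force: [0.1, 0.1, 0.3]
gripper_width: 21.2
```

Run:
```python
from h import *
stat()
im=get_image('side');cv2.imwrite('pics/side7z.png',cv2.resize(im['frame'][180:280,200:325,::-1],(750,600),interpolation=2))
```

```text
t 7.55 pos [453.  -13.2 119.9] board -100.4 6.9 toolx ang 154.73 F [0.1 0.1 0.3] w 21.22261504225679 j [ 0.33  0.2  -0.54  0.   -0.83 -2.34]
```

View pics/side7z.png

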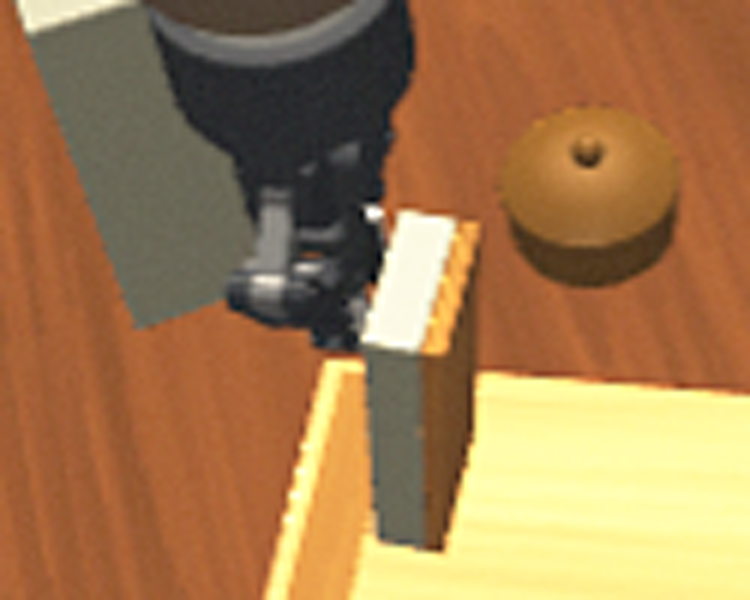

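The stone is now tilting: its head has shifted from (360,212) to (400,212) in the zoom while the foot stayed put. I'll keep going slowly.

Emit:
play_rows:
  targets:
    - {"tx": -0.015,"ty": 0,"tz": 0,"spin": 0,"gripper": 0.5}
    - {"tx": -0.03,"ty": 0,"tz": 0,"spin": 0,"gripper": 0.5}
    - {"tx": -0.045,"ty": 0,"tz": 0,"spin": 0,"gripper": 0.5}
    - {"tx": -0.06,"ty": 0,"tz": 0,"spin": 0,"gripper": 0.5}
    - {"tx": -0.075,"ty": 0,"tz": 0,"spin": 0,"gripper": 0.5}
    - {"tx": -0.09,"ty": 0,"tz": 0,"spin": 0,"gripper": 0.5}
    - {"tx": -0.105,"ty": 0,"tz": 0,"spin": 0,"gripper": 0.5}
    - {"tx": -0.105,"ty": 0,"tz": 0,"spin": 0,"gripper": 0.5}
    - {"tx": -0.105,"ty": 0,"tz": 0,"spin": 0,"gripper": 0.5}
    - {"tx": -0.105,"ty": 0,"tz": 0,"spin": 0,"gripper": 0.5}

```text
clock: 8.85
position: [476.3, -24.3, 119.9]
ee_rot: [0.219, 0.976, 0.0, -0.0]
contact_force: [0.0, -0.2, -0.3]
gripper_width: 21.7
```

Run:
```python
from h import *
stat()
im=get_image('side');cv2.imwrite('pics/side8z.png',cv2.resize(im['frame'][180:320,210:385,::-1],(750,600),interpolation=2))
```

```text
t 8.85 pos [476.3 -24.3 119.9] board -74.5 6.8 toolx ang 154.74 F [ 0.  -0.2 -0.3] w 21.703847329204155 j [ 0.29  0.24 -0.48 -0.   -0.85 -2.3 ]
```

View pics/side8z.png

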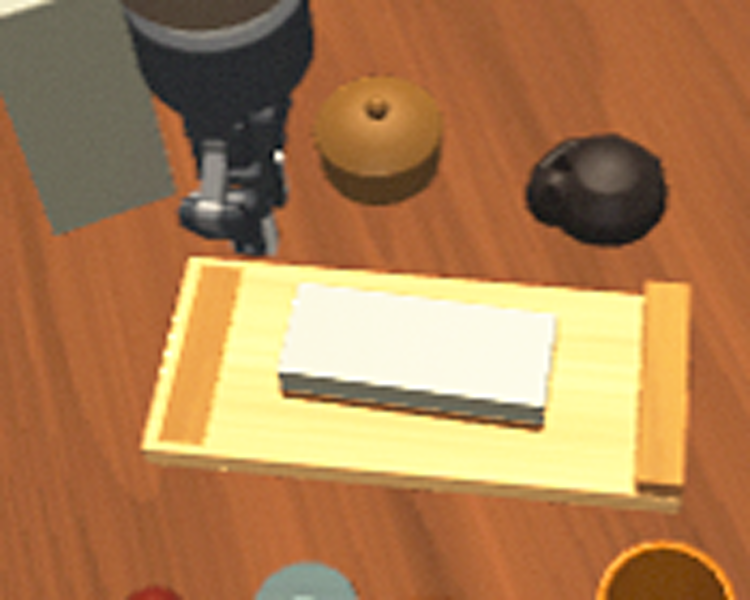

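Emit:
play_rows:
  targets:
    - {"tx": 0.15,"ty": 0,"tz": 0,"spin": 0,"gripper": 0.5}
    - {"tx": 0.25,"ty": 0,"tz": 0,"spin": 0,"gripper": 0.5}
    - {"tx": 0.25,"ty": 0,"tz": 0.15,"spin": 0,"gripper": 0.5}
    - {"tx": 0.25,"ty": 0,"tz": 0.3,"spin": 0,"gripper": 0.5}
    - {"tx": 0.25,"ty": 0,"tz": 0.34,"spin": 0,"gripper": 0.5}
    - {"tx": 0.25,"ty": 0,"tz": 0.34,"spin": 0,"gripper": 0.5}

```text
clock: 9.65
position: [420.1, 2.4, 34.9]
ee_rot: [0.219, 0.976, -0.0, -0.0]
contact_force: [0.1, -0.3, 0.9]
gripper_width: 21.6
```

```bash
cat >> h.py <<'E'
def stone(im):
    P=pts(im);d=P[...,:2]-C;q=np.stack([d@BX,d@BY],-1);hsv=cv2.cvtColor(im['frame'],cv2.COLOR_RGB2HSV)
    m=(abs(q[...,1])<50)&(q[...,0]<116)&(q[...,0]>-95)&(P[...,2]>41)&(P[...,2]<52)&(hsv[...,1]<50)&(hsv[...,2]>120)
    n,l,s,_=cv2.connectedComponentsWithStats(m.astype(np.uint8));m=l==1+np.argmax(s[1:,4])
    print('stone',cv2.minAreaRect(q[m].astype(np.float32)),'z',np.median(P[m][:,2]),m.sum(),'headx',np.percentile(q[m][:,0],99.5))
E
python3 - <<'E'
from h import *
stat()
im=get_image('side');cv2.imwrite('pics/side9z.png',cv2.resize(im['frame'][180:320,210:385,::-1],(750,600),interpolation=2))
stone(im); tips(im,-150,-105,15,100)
t=get_image('top');stone(t)
E
```

```text
t 9.65 pos [420.1   2.4  34.9] board -136.7 6.8 toolx ang 154.75 F [ 0.1 -0.3  0.9] w 21.608990641717348 j [ 0.4   0.29 -0.71  0.   -0.57 -2.41]
stone ((-1.650665283203125, 0.7562198638916016), (55.65575408935547, 138.23121643066406), 87.8632583618164) z 45.73378570297456 1300 headx 66.64813671232679
tips lowest [15. 51. 59. 62.] bx -143.0 -127.0 by -17.0 20.0
stone ((-0.5982589721679688, 1.8441390991210938), (53.68558120727539, 136.25958251953125), 87.41644287109375) z 44.66626311845698 1430 headx 66.97425842705586
```

View pics/side9z.png

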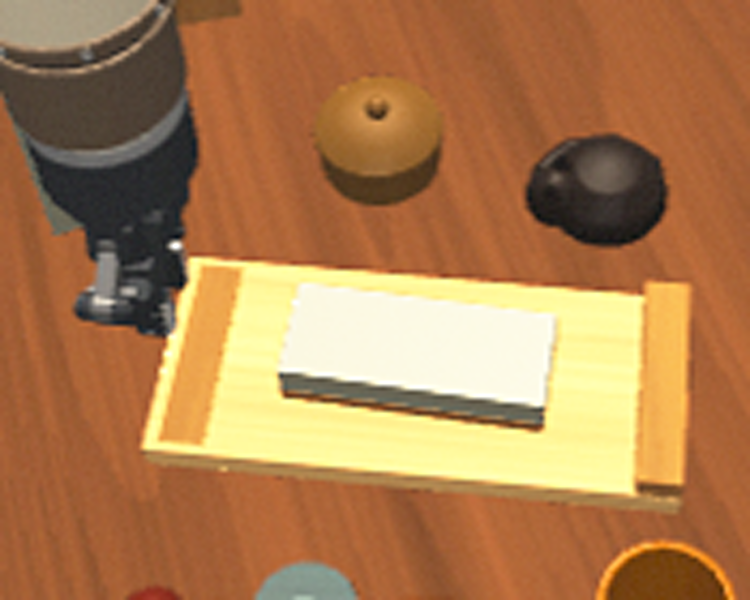

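Emit:
play_rows:
  targets:
    - {"tx": 0,"ty": -0.01,"tz": 0.04,"spin": 0,"gripper": 0.5}
    - {"tx": 0,"ty": -0.01,"tz": 0.082,"spin": 0,"gripper": 0.5}
    - {"tx": 0,"ty": -0.01,"tz": 0.082,"spin": 0,"gripper": 0.5}
    - {"tx": -0.06,"ty": -0.01,"tz": 0.082,"spin": 0,"gripper": 0.5}
    - {"tx": -0.12,"ty": -0.01,"tz": 0.082,"spin": 0,"gripper": 0.5}
    - {"tx": -0.17,"ty": -0.01,"tz": 0.082,"spin": 0,"gripper": 0.5}
    - {"tx": -0.17,"ty": -0.01,"tz": 0.082,"spin": 0,"gripper": 0.5}
    - {"tx": -0.17,"ty": -0.01,"tz": 0.082,"spin": 0,"gripper": 0.5}

```text
clock: 10.75
position: [456.8, -18.3, 14.2]
ee_rot: [0.219, 0.976, -0.0, -0.0]
contact_force: [-0.6, 0.8, 0.1]
gripper_width: 21.8
```

Run:
```python
from h import *
stat()
im=get_image('side');cv2.imwrite('pics/side10z.png',cv2.resize(im['frame'][180:320,210:385,::-1],(750,600),interpolation=2))
stone(im); tips(im,-120,-78,25,100)
```

```text
t 10.75 pos [456.8 -18.3  14.2] board -94.7 3.9 toolx ang 154.7 F [-0.6  0.8  0.1] w 21.784557815289073 j [ 0.32  0.38 -0.64 -0.   -0.55 -2.33]
stone ((-2.08282470703125, 1.1846961975097656), (56.06560134887695, 139.0612030029297), 87.43495178222656) z 45.752706670284965 1298 headx 66.6766773940681
tips lowest [30. 34. 40. 47.] bx -100.0 -85.0 by -21.0 17.0
```

View pics/side10z.png

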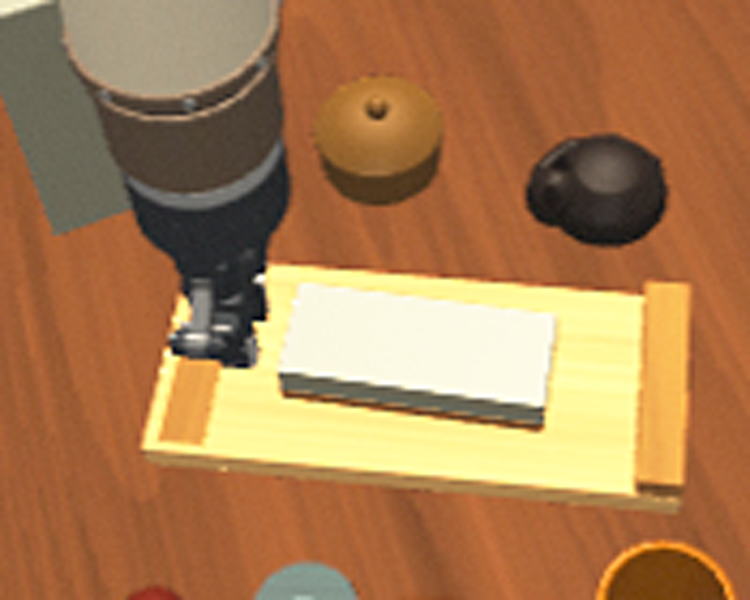

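Emit:
play_rows:
  targets:
    - {"tx": -0.02,"ty": 0,"tz": 0,"spin": 0,"gripper": 0.5}
    - {"tx": -0.036,"ty": 0,"tz": 0,"spin": 0,"gripper": 0.5}
    - {"tx": -0.052,"ty": 0,"tz": 0,"spin": 0,"gripper": 0.5}
    - {"tx": -0.068,"ty": 0,"tz": 0,"spin": 0,"gripper": 0.5}
    - {"tx": -0.084,"ty": 0,"tz": 0,"spin": 0,"gripper": 0.5}
    - {"tx": -0.1,"ty": 0,"tz": 0,"spin": 0,"gripper": 0.5}
    - {"tx": -0.116,"ty": 0,"tz": 0,"spin": 0,"gripper": 0.5}
    - {"tx": -0.132,"ty": 0,"tz": 0,"spin": 0,"gripper": 0.5}
    - {"tx": -0.148,"ty": 0,"tz": 0,"spin": 0,"gripper": 0.5}
    - {"tx": -0.164,"ty": 0,"tz": 0,"spin": 0,"gripper": 0.5}
    - {"tx": -0.18,"ty": 0,"tz": 0,"spin": 0,"gripper": 0.5}
    - {"tx": -0.18,"ty": 0,"tz": 0,"spin": 0,"gripper": 0.5}

```text
clock: 12.3
position: [498.9, -37.3, 14.4]
ee_rot: [0.219, 0.976, 0.0, 0.001]
contact_force: [-0.8, 0.0, -1.9]
gripper_width: 21.3
```

Run:
```python
from h import *
stat()
im=get_image('side');cv2.imwrite('pics/side11z.png',cv2.resize(im['frame'][180:320,210:385,::-1],(750,600),interpolation=2))
stone(im)
```

```text
t 12.3 pos [498.9 -37.3  14.4] board -48.5 4.8 toolx ang 154.74 F [-0.8  0.  -1.9] w 21.34289586476745 j [ 0.25  0.43 -0.54  0.   -0.6  -2.26]
stone ((29.833805084228516, 3.987354278564453), (140.15777587890625, 56.295833587646484), 0.10789541900157928) z 45.654807534670226 1313 headx 99.42664768325439
```

View pics/side11z.png

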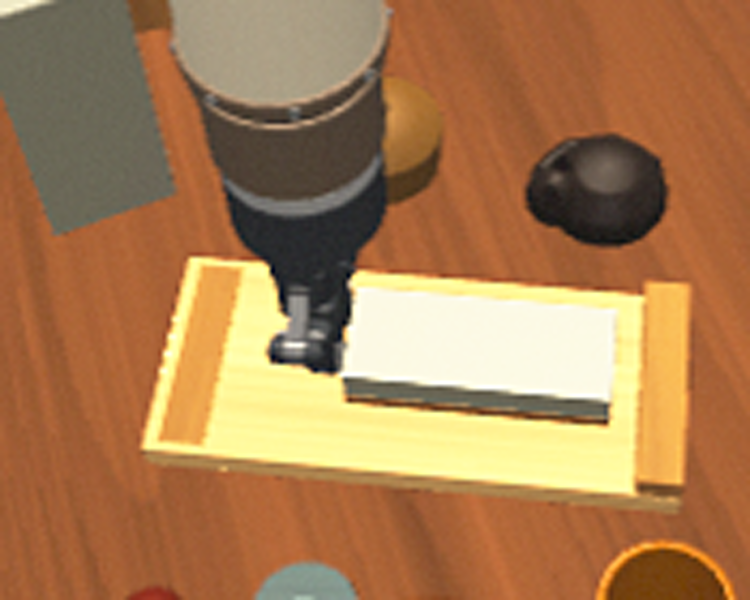

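Emit:
play_rows:
  targets:
    - {"tx": -0.012,"ty": 0,"tz": 0,"spin": 0,"gripper": 0.5}
    - {"tx": -0.024,"ty": 0,"tz": 0,"spin": 0,"gripper": 0.5}
    - {"tx": -0.036,"ty": 0,"tz": 0,"spin": 0,"gripper": 0.5}
    - {"tx": -0.048,"ty": 0,"tz": 0,"spin": 0,"gripper": 0.5}
    - {"tx": -0.052,"ty": 0,"tz": 0,"spin": 0,"gripper": 0.5}
    - {"tx": -0.052,"ty": 0,"tz": 0,"spin": 0,"gripper": 0.5}

```text
clock: 13.1
position: [509.8, -42.9, 14.5]
ee_rot: [0.219, 0.976, -0.0, -0.0]
contact_force: [-4.7, 0.9, 3.7]
gripper_width: 21.4
```

Run:
```python
from h import *
stat()
im=get_image('side');save(im,'side12.png')
stone(im)
```

```text
t 13.1 pos [509.8 -42.9  14.5] board -36.3 4.3 toolx ang 154.73 F [-4.7  0.9  3.7] w 21.351657250496235 j [ 0.23  0.45 -0.51  0.   -0.61 -2.25]
stone ((42.35728454589844, 3.8151397705078125), (56.26930618286133, 139.6059112548828), 89.64141082763672) z 45.727582792253884 1315 headx 111.40324681744367
```

Emit:
play_rows:
  targets:
    - {"tx": -0.004,"ty": 0,"tz": 0,"spin": 0,"gripper": 0.5}
    - {"tx": -0.004,"ty": 0,"tz": 0,"spin": 0,"gripper": 0.5}

```text
clock: 13.4
position: [510.5, -43.2, 14.4]
ee_rot: [0.219, 0.976, -0.0, -0.0]
contact_force: [-4.5, 2.2, 3.1]
gripper_width: 21.0
```

Emit:
play_rows:
  targets:
    - {"tx": -0.004,"ty": 0,"tz": 0,"spin": 0,"gripper": 0.5}
    - {"tx": -0.004,"ty": 0,"tz": 0,"spin": 0,"gripper": 0.5}

```text
clock: 13.65
position: [511.2, -43.6, 14.4]
ee_rot: [0.219, 0.976, -0.0, -0.0]
contact_force: [-5.6, 2.0, 4.1]
gripper_width: 21.4
```

Forces still show sliding, about 5 N. I'll continue in 1 mm steps until the force rises.

Emit:
play_rows:
  targets:
    - {"tx": -0.004,"ty": 0,"tz": 0,"spin": 0,"gripper": 0.5}
    - {"tx": -0.004,"ty": 0,"tz": 0,"spin": 0,"gripper": 0.5}

```text
clock: 13.9
position: [511.2, -43.7, 14.4]
ee_rot: [0.219, 0.976, -0.0, -0.001]
contact_force: [-6.9, 4.9, 5.7]
gripper_width: 21.2
```

Emit:
play_rows:
  targets:
    - {"tx": -0.004,"ty": 0,"tz": 0,"spin": 0,"gripper": 0.5}
    - {"tx": -0.004,"ty": 0,"tz": 0,"spin": 0,"gripper": 0.5}

```text
clock: 14.15
position: [511.2, -43.7, 14.4]
ee_rot: [0.219, 0.976, -0.0, -0.002]
contact_force: [-9.1, 8.8, 9.0]
gripper_width: 21.2
```

Run:
```python
from h import *
stat()
im=get_image('side');cv2.imwrite('pics/side13z.png',cv2.resize(im['frame'][180:320,210:385,::-1],(750,600),interpolation=2))
stone(im)
```

```text
t 14.15 pos [511.2 -43.7  14.4] board -34.7 4.2 toolx ang 154.72 F [-9.1  8.8  9. ] w 21.24435402966616 j [ 0.23  0.45 -0.5  -0.   -0.62 -2.24]
stone ((44.197723388671875, 3.5541915893554688), (55.88035202026367, 138.99368286132812), 89.53376770019531) z 45.68180823095565 1317 headx 113.17607273091343
```

View pics/side13z.png

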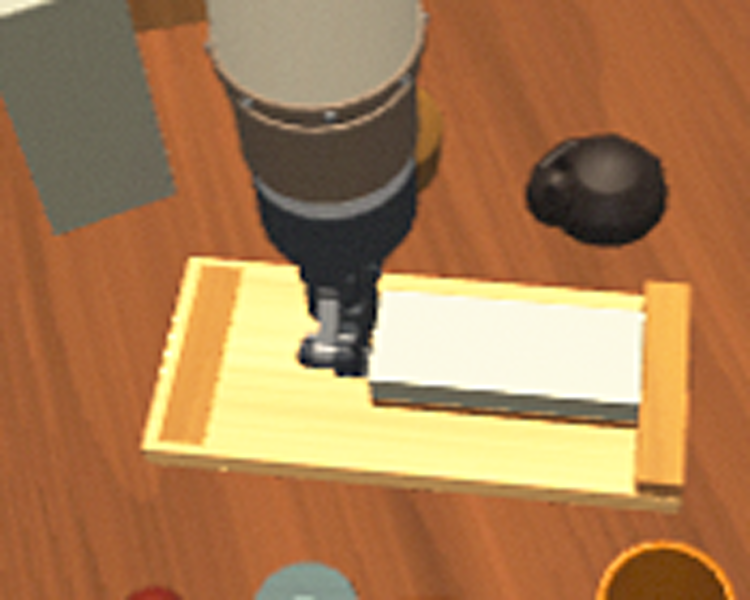

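The tool has stopped and the force is rising, so the stone is against the stop. In the picture its head end meets the stop at (640,310)–(640,420). I'll retreat and raise the arm.

Emit:
play_rows:
  targets:
    - {"tx": 0.03,"ty": 0,"tz": 0,"spin": 0,"gripper": 0.5}
    - {"tx": 0.12,"ty": 0,"tz": 0,"spin": 0,"gripper": 0.5}
    - {"tx": 0.24,"ty": 0,"tz": 0,"spin": 0,"gripper": 0.5}
    - {"tx": 0.36,"ty": 0,"tz": -0.1,"spin": 0,"gripper": 0.5}
    - {"tx": 0.36,"ty": 0,"tz": -0.3,"spin": 0,"gripper": 0.5}
    - {"tx": 0.36,"ty": 0,"tz": -0.5,"spin": 0,"gripper": 0.5}
    - {"tx": 0.36,"ty": 0,"tz": -0.6,"spin": 0,"gripper": 0.5}
    - {"tx": 0.36,"ty": 0,"tz": -0.6,"spin": 0,"gripper": 0.5}
    - {"tx": 0.36,"ty": 0,"tz": -0.6,"spin": 0,"gripper": 0.5}

```text
clock: 15.32
position: [431.9, -6.2, 163.7]
ee_rot: [0.219, 0.976, 0.0, -0.0]
contact_force: [-0.7, 0.1, -0.1]
gripper_width: 21.2
```

Run:
```python
from h import *
stat()
im=get_image('side');save(im,'side14.png');stone(im)
t=get_image('top');stone(t);cv2.imwrite('pics/top14.png',cv2.resize(t['frame'][145:300,270:470,::-1],(800,600),interpolation=2))
```

```text
t 15.325 pos [431.9  -6.2 163.7] board -122.4 4.1 toolx ang 154.72 F [-0.7  0.1 -0.1] w 21.232048051631455 j [ 0.36  0.11 -0.52 -0.   -0.94 -2.38]
stone ((44.33643341064453, 4.356536865234375), (56.86399459838867, 138.4616241455078), 89.83342742919922) z 45.612110405789394 1318 headx 113.17612470280362
stone ((46.089881896972656, 4.787696838378906), (53.6613655090332, 136.7774658203125), 89.9208755493164) z 44.72127890381148 1415 headx 113.0975790430869
```

View pics/top14.png

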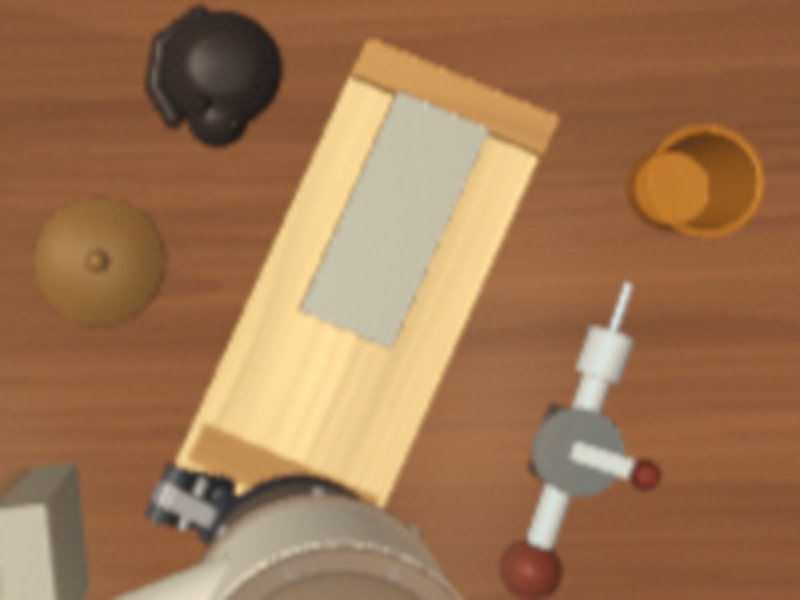

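The top view shows the stone lying flat and square, with its head edge flush on the stop from (395,92) to (490,128). The bystanders are where they started and the arm is clear, so I'm handing in.

```bash
python3 -c "
from bench import job_done;print(job_done())"
```

```text
the job is handed in; nothing more can be done
None
```

The stone is lying flat on its backing, pushed up square against the stop, and the job is handed in. I tipped it over with the fingertips near its head, then pushed its foot end with two fingers. It was never gripped or lifted.

**Last checks, after the arm had backed away:**
- **Against the stop:** in both views the head end measured about 113–114.5 mm in the board frame, with the stop at 115 mm. While pushing, the tool stopped moving and the force rose, which also shows contact.
- **Square and centred:** the stone is within about 0.5° of the board's direction and about 4.5 mm off its centre line.
- **Flat:** the top face is at 45–46 mm, where 46 mm is expected.
- **Bystanders:** they look unmoved in the top view. I compared them by eye and did not measure them.
- **Robot:** it touches nothing, and the clock stood at about 15.3 s.

**What went wrong or disagreed:**
- **Refused calls:** the first three move calls were rejected because their rows left out some values. Nothing moved.
- **Missed first push:** the fingers passed over the stone's top without moving it. The cameras showed the fingertips about 17 mm above the reported TCP, although the description puts them 14 mm below it. I used the camera height from then on and did not find the cause.

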